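Hold a block in the planing jig with its index stop

TASK

Get the smaller of the two hardwood blocks to the right of the planing jig held in the jig: lay it flat on the jig's base, lengthwise between end cleat and sliding stop. Pull the stop's black knob straight out until it stays out by itself, slide the stop along so that the block sits up against the cleat, and push the knob fully home so that its pin locks the stop in the hole that just fits the block. Leave the other things on the bench where they are.

Things in the scene. Friction and masses are not known exactly. Their poses are not given: they have to be found in the camera images.
- jig: Planing jig, fixed. At yaw 0 its x points away from the robot, y left, z up; origin at bench height under the middle of the block's lane, which runs along y. Plywood base, top 18 mm up, x -85 to +50, y -125 to +150 mm. Wooden end cleat, top 44 mm up. Along the front an upright aluminium rail, x -85 to -77 mm, top 46 mm up, with five 13 mm holes for the knob's pin, 30 mm apart.
- cleat_face (a point): Middle of the fixed cleat's working face: jig frame x 0, y +115, z +31 mm; axes as the jig's. The cleat is 100 mm long across the lane and 26 mm thick. The block goes on its -y side, end against this face.
- stop (a joint): Travel (m) of the sliding stop along the jig's +y, towards the cleat. Starts at 0: gap to the cleat 172 mm; gap = 172 mm less the travel. The pin meets a hole at 0, 0.030, 0.060 (gap 112 mm), 0.090 and 0.120. Pin in: about 1 mm play. Knob out: slides with about 2 N friction and can be drawn along by the knob. Range -0.005 to 0.125.
- stop_face (a point): Middle of the stop's steel working face (towards the cleat), 33 mm above the bench, moves with the stop; axes as the jig's. The stop is 70 mm wide across the lane, 44 mm thick on the -y side of this point; its bridge reaches forward over the rail to the knob's housing, top 56 mm above the bench (screw heads 61), front end 119 mm ahead (-x) of this point.
- knob (a joint): Pull-out (m) of the knob, level, along the jig's -x (towards the robot). 0 = fully home, pin 8 mm deep in a hole; 0.020 = fully out, held by a spring detent. The spring (up to about 7 N) drives it home below about 0.013, out beyond. Pushed where there is no hole it stops at about 0.008; the pin's round end draws the stop into line from up to about 3 mm off.
- knob_grip (a point): Grip point on the black round knob's axis, 38 mm above the bench, moves with it; axes as the jig's, knob axis along x. Knob 33 mm in diameter here, 37 mm at its front rim, 30 mm long: from 14 mm behind (+x) to 16 mm in front (-x) of this point. Sides free: grip with fingers down, closing along the jig's y. When home it lies 135 mm ahead (-x) and 22 mm to -y of stop_face.
- block: The block to be held: loose brown hardwood offcut, 110 x 60 x 50 mm (its x, y, z), about 0.2 kg; origin at the centre of its underside. Starts flat on the bench to the right of the jig. Grip it across its 60 mm width (y). In the jig its long axis (x) runs along the jig's y.
- long_block: Bystander, to be left alone: larger dark hardwood offcut, 140 x 70 x 45 mm, lying behind the block; origin at the centre of its underside.
- block_plane: Bystander: metal block plane, 160 x 50 x 50 mm, lying left of and in front of the jig; origin at the centre of its underside.
- marking_gauge: Bystander: wooden marking gauge, 60 x 210 x 76 mm, lying behind the jig; origin at the centre of its underside.
- sanding_block: Bystander: sanding block, 64 x 115 x 36 mm, left of the jig; origin at the centre of its underside.
Not all that is in view belongs to the job. Leave any green or pink look-alike of the block alone.

How it is judged:
On the way, in this order (a step that is already met when the one before it is completed fails the run):
1. the knob is pulled out to its detent (more than 16 mm) (value of joint knob above 0.016 m), for 0.2 s.
2. with the knob standing out, the stop is slid up to the block (more than 55 mm of travel) (value of joint knob above 0.016 m and value of joint stop above 0.055 m), for 0.1 s.
At the end, for the whole second after the job is handed in: Block at rest, flat on the base board (4 mm, 0.06 rad), lengthwise in the lane (0.07 rad, within 20 mm of its middle), its end within about 6 mm of the cleat; stop in the hole at 60 mm of travel (57 to 63 mm); knob home (under 3 mm out) (value of joint knob below 0.003 m and value of joint stop between 0.057 and 0.063 m and x of block in the frame of jig between -0.02 and 0.02 m and y of block in the frame of jig between 0.054 and 0.063 m and z of block in the frame of jig between 0.015 and 0.022 m and angle between block's own z axis and vertical below 0.06 rad and angle between the x axis of block and the y axis of jig, either way round below 0.07 rad and linear speed of block below 0.02 m/s); the robot touches nothing.
It fails at once if the larger block is displaced by more than 30 mm (distance of long_block from where it was at the start of the episode above 0.03 m).
It fails at once if the plane is displaced by more than 30 mm (distance of block_plane from where it was at the start of the episode above 0.03 m).
It fails at once if the marking gauge is displaced by more than 30 mm (distance of marking_gauge from where it was at the start of the episode above 0.03 m).
It fails at once if the sanding block is displaced by more than 30 mm (distance of sanding_block from where it was at the start of the episode above 0.03 m).
It also fails if it takes over 58 s, if anything falls off the work surface, if the arm or the gripper's body presses on something with over 40 N, if the wrist force passes 120 N, or if a joint passes its speed limit or range.

ROBOT

A 6-joint arm with a two-finger parallel gripper is mounted at the origin on a cart in front of the work surface, level with it; the furniture and walls round the work are solid. World frame = base frame: x ahead of the robot, y to its left, z up, the work surface at z = 0. Lengths are in m, angles in rad, forces in N, time in s.
With the tool pointing down it reaches from about 0.275 to 0.825 m from the base axis. Payload 5.2 kg.
Tool frame: the origin (TCP) lies midway between the tips of the shut fingers; the grasp point (between the pads) lies env.pinch_z behind it (env.pinch_z is the distance from the TCP to the grasp point, in m); x points along the fingers, y is the direction in which the jaws open and shut, and the axes are right-handed (so a half turn about x gives the same grasp; the last joint's range is limited). The gripper opens to 93 mm and grips with 3 to 60 N. Pads are 15 mm wide; open, the fingers measure 128 mm over their backs; the gripper's body (75 mm by 188 mm) begins 65 mm behind the grasp point.
Start: joints at [0.917, 0.259, 1.535, -0, 1.348, -0.203], TCP at [0.24, 0.495, 0.219] pointing down, gripper open.
Joint ranges: [-3.14, 3.14], [-0.91, 2.08], [0.19, 2.58], [-1.22, 4.36], [0.22, 2.71], [-3.12, 3.12]. Speed limits (rad/s): [2.57, 2.57, 3.14, 3.14, 3.14, 3.14].

INTERFACE

Orientations are given as a unit quaternion [x, y, z, w].
In Python, from cell import env gives the robot as it stands.
- The arm moves only by the shell command python3 -m creep 'ROWS'. ROWS is JSON, one flat list of numbers, 7 for each row, row after row: the shift along the tool's x, y, z in mm, then the turn, a rotation vector about the tool's x, y, z in rad, then the finger opening in mm, from 0 to 93. A call has exactly 5 rows; each row shifts and turns the pose as measured when the row begins, along the tool's axes as they then stand; what a row does not reach is not made up. A row lasts 1/12 s, in which the tool goes at most 41.7 mm and 7.16 degrees, less where a joint would pass 70% of its speed; a pose out of reach is approached as far as the arm can. A call with a gripper value outside its range is refused whole. The fingers move at their own pace and stop on an object; the grip force is fixed at half the most. Time passes only in rows, so rows that do not move let the fingers close, or fill a call up. It gives the time, the measured TCP pose, the force and the opening at its end, in the units of the state.
- env.get_obs(): the state, without advancing time (a new reading comes with each control period).
- env.read_camera(name): name is "side" or "top" or "wrist"; returns a dict with "img" (384x512x3 uint8, red, green, blue), "camera_matrix" (3x3 intrinsics, pixels), "k1" (the pictures are not rectified: a ray, as slopes to the right and down, at radius r is drawn at 1 + k1 r^2 times it, then the intrinsics apply), "pose" (4x4, takes a point from camera to world coordinates); the wrist camera has in their place "mount" (4x4, takes a point from camera to tool coordinates, whose origin is the TCP and whose axes are the tool frame's). Camera axes: x right, y down, z forward; pixel columns grow to the right and rows downward; lengths in m; the calibration is good to about 2 mm. A picture is of the moment at which its call begins: read the wrist's pose just before it. There is no depth.
- env.hand_in(): hands the job in, once; it reports no verdict.
Trained networks look in the newest picture that a camera, given by its name, has taken for a name from the list of things; names that differ only in an ending like _2 or _b are one class to them, and where a whole thing is asked for, a point or a joint stands for the part that bears it (a point fixed in the world has none). Each returns a list of dicts, best first, with "confidence" (0 to 1); they miss things now and then, are a little off and sometimes report something else, mostly with a low value. They report only what shows in the picture. A call takes as long as a camera call. They do not tell look-alikes from the thing itself.
- env.look_for(label, camera): "position" ([x, y, z] in m, in world coordinates, good to about 4 mm: the middle of the surface that is visible of it).
- env.landmark_of(label, camera): "position" ([x, y, z] in m, in world coordinates, good to about 4 mm: a listed point, or the origin of a listed thing).
The state is a dict: "t": time; "joints": joint angles; "joint_vel": joint speeds; "joint_torque": joint torques, N m; "eef_pos": TCP position; "orientation": TCP orientation; "ft_force": force on the tool from outside, world axes, zero at the start; "torque": the same for the moment, N m; "width": finger opening in m.
Only numpy, scipy, OpenCV 4.12 (cv2) and the standard library are available. Lean on these libraries where they do the work, as an engineer would, in place of code of your own. Each camera call takes 0.05 s, during which the arm holds its last target.

## Working session

There is one attempt and no reset: what is moved stays moved. The work goes in short steps, Python scripts to look and compute and a shell command to move; the robot and the scene stay as the last step left them, time stands still between calls to the robot, and variables do not carry over. Pictures are saved under pics/ and viewed, and the job is handed in when it is done.

```bash
ls; mkdir -p pics; python3 - <<'E'
from cell import env
import cv2,numpy as np
o=env.get_obs(); print(o['t'],o['eef_pos'],o['orientation'],o['width'],env.pinch_z,o['joints'])
for c in ('top','side'):
    r=env.read_camera(c); cv2.imwrite(f'pics/{c}0.png',r['img'][:,:,::-1]); print(c,r['camera_matrix'].tolist(),r['k1'],r['pose'].round(3).tolist() if hasattr(r['pose'],'round') else r['pose'])
    for l in ('jig','cleat_face','stop_face','knob_grip','block','long_block','block_plane','marking_gauge','sanding_block'):
        print(l,[(np.round(d['position'],3).tolist(),round(d['confidence'],2)) for d in env.landmark_of(l,c)][:4])
print(env.get_obs()['t'])
E
```

```text
pics
0.0 [0.23927799 0.49463497 0.21782879] [ 0.15745973  0.68947995 -0.15862703  0.68895667] 0.09318364850109619 0.0188 [ 9.17203183e-01  2.59357524e-01  1.53603600e+00 -1.25395558e-05
  1.34800819e+00 -2.02767958e-01]
top [[396.12682234291157, 0.0, 254.40150931939596], [0.0, 396.12682234291157, 199.3402427058768], [0.0, 0.0, 1.0]] -0.049684794995833455 [[0.086, -0.973, 0.212, 0.355], [-0.996, -0.085, 0.014, 0.034], [0.005, -0.213, -0.977, 1.137], [0.0, 0.0, 0.0, 1.0]]
jig [([0.623, 0.084, -0.003], 0.67)]
cleat_face [([0.635, 0.196, 0.03], 0.94), ([0.354, 0.29, -0.001], 0.54)]
stop_face [([0.624, 0.023, 0.033], 0.74), ([0.633, 0.197, 0.03], 0.68), ([0.487, 0.016, 0.037], 0.68)]
knob_grip [([0.486, 0.016, 0.04], 0.7)]
block [([0.509, -0.349, -0.003], 0.92), ([0.368, -0.327, -0.001], 0.82), ([0.644, -0.142, 0.001], 0.66), ([0.47, -0.2, 0.001], 0.61)]
long_block [([0.65, -0.346, -0.004], 0.57), ([0.625, 0.084, -0.002], 0.19)]
block_plane [([0.354, 0.291, 0.003], 0.69)]
marking_gauge [([0.804, 0.003, -0.003], 0.71)]
sanding_block [([0.493, 0.413, 0.001], 0.76)]
side [[364.73676396225613, 0.0, 250.53565115730296], [0.0, 364.73676396225613, 194.4584752465644], [0.0, 0.0, 1.0]] 0.010747923628930386 [[-0.98, -0.121, 0.16, 0.377], [-0.201, 0.604, -0.771, 0.982], [-0.004, -0.788, -0.616, 0.812], [0.0, 0.0, 0.0, 1.0]]
jig [([0.626, 0.084, 0.001], 0.86)]
cleat_face [([0.632, 0.198, 0.03], 0.7)]
stop_face [([0.618, 0.032, 0.034], 0.74)]
knob_grip [([0.483, 0.017, 0.042], 0.51), ([0.62, 0.032, 0.032], 0.5)]
block [([0.649, -0.146, 0.002], 0.76), ([0.366, -0.33, 0.001], 0.71), ([0.508, -0.353, -0.003], 0.62)]
long_block [([0.654, -0.349, -0.0], 0.73)]
block_plane [([0.353, 0.295, 0.005], 0.66), ([0.634, 0.197, 0.031], 0.63)]
marking_gauge [([0.804, 0.002, -0.008], 0.56)]
sanding_block [([0.488, 0.418, 0.0], 0.58)]
1.0
```

View pics/top0.png

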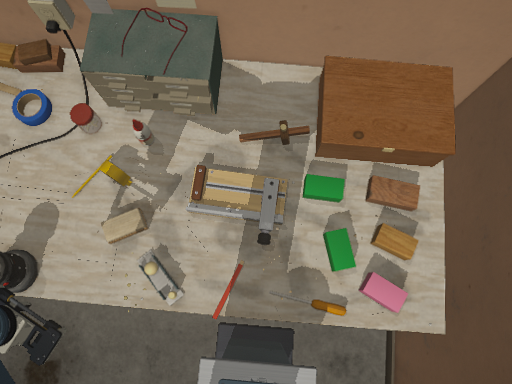

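View pics/side0.png

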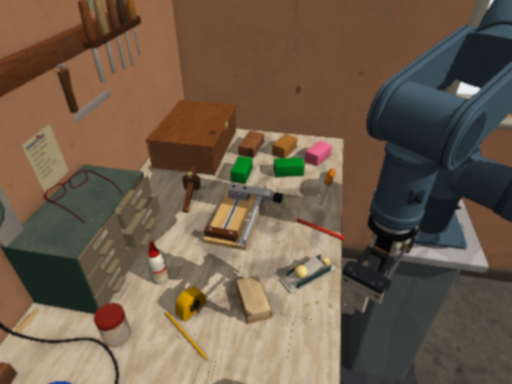

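```bash
cat > h.py <<'E'
import numpy as np,cv2
from cell import env
from scipy.spatial.transform import Rotation as R
def proj(r,P,pose=None):
    pose=np.array(r['pose'] if pose is None else pose); P=np.atleast_2d(P)
    c=(P-pose[:3,3])@pose[:3,:3]; s=c[:,:2]/c[:,2:]
    s=s*(1+r['k1']*(s**2).sum(1,keepdims=True)); K=np.array(r['camera_matrix'])
    return s@K[:2,:2].T+K[:2,2]
def rect(r,x0,x1,y0,y1,z,s=2,pose=None):  # image: up=+x, left=+y ; s px per mm
    xs=np.arange(x1,x0,-0.001/s); ys=np.arange(y1,y0,-0.001/s)
    X,Y=np.meshgrid(xs,ys,indexing='ij')
    uv=proj(r,np.c_[X.ravel(),Y.ravel(),np.full(X.size,z)],pose).astype(np.float32).reshape(X.shape+(2,))
    return cv2.remap(r['img'],uv[...,0],uv[...,1],cv2.INTER_CUBIC)
def wpose():
    o=env.get_obs(); T=np.eye(4); T[:3,:3]=R.from_quat(o['orientation']).as_matrix(); T[:3,3]=o['eef_pos']; return T,o
def wrist():
    T,o=wpose(); r=env.read_camera('wrist'); r['pose']=T@np.array(r['mount']); return r,T
def need(pos,yaw=None,tool_y=None):
    """shift in tool axes mm to TCP pos (world), and rotvec to make tool x=down, tool y along given yaw"""
    T,o=wpose(); M=T[:3,:3]
    d=M.T@(np.array(pos)-T[:3,3])*1000
    best=None
    if yaw is not None:
        for k in (0,np.pi):
            y=np.array([np.cos(yaw+k),np.sin(yaw+k),0]);x=np.array([0,0,-1.]);G=np.c_[x,y,np.cross(x,y)]
            v=R.from_matrix(M.T@G).as_rotvec()
            if best is None or np.linalg.norm(v)<np.linalg.norm(best): best=v
    print('t',round(o['t'],2),'pos',T[:3,3].round(4),'shift mm',d.round(1),'rot',None if best is None else best.round(3),'w',round(o['width'],4),'F',np.round(o['ft_force'],1),'q',np.round(o['joints'],2))
    print('tool x',M[:,0].round(3),'y',M[:,1].round(3),'z',M[:,2].round(3))
E
python3 - <<'E'
from h import *
r=env.read_camera('top')
b=rect(r,.44,.72,-.44,-.24,.05,2); cv2.imwrite('pics/b1.png',b[:,:,::-1])
j=rect(r,.45,.72,-.02,.26,.046,2); cv2.imwrite('pics/j1.png',j[:,:,::-1])
w,T=wrist(); cv2.imwrite('pics/w1.png',w['img'][:,:,::-1]); print(np.array(w['mount']).round(3).tolist())
E
```

```text
[[-0.0, -0.258, 0.966, -0.166], [1.0, -0.0, 0.0, 0.0], [0.0, 0.966, 0.258, -0.073], [0.0, 0.0, 0.0, 1.0]]
```

View pics/b1.png

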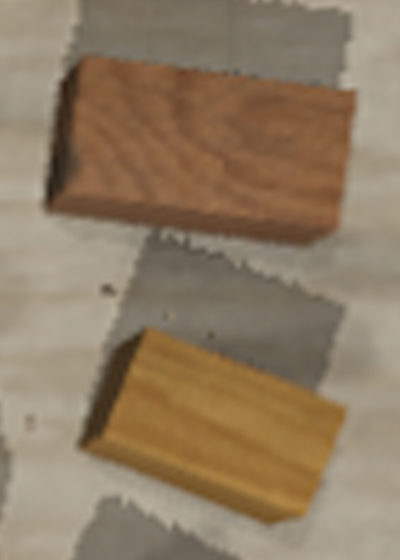

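View pics/j1.png

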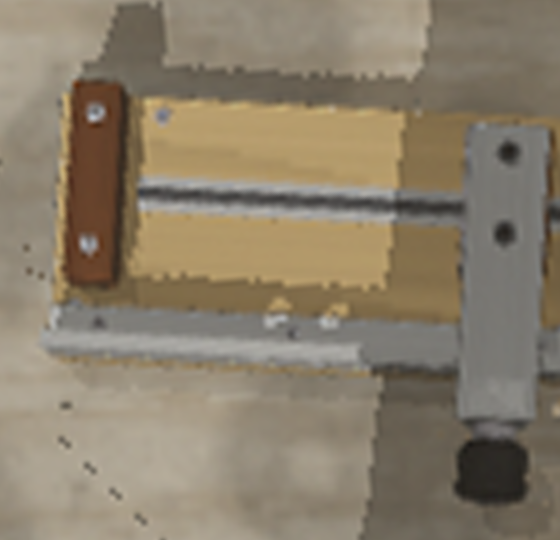

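View pics/w1.png

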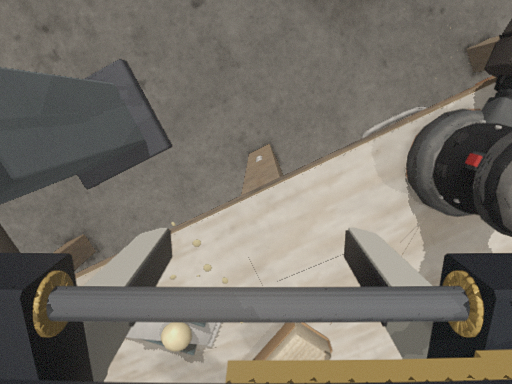

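```bash
python3 - <<'E'
from h import *
r=env.read_camera('top')
c=rect(r,.30,.72,-.44,-.08,.05,1.4); cv2.imwrite('pics/cand.png',c[:,:,::-1])
need([.509,-.353,.16],np.radians(-21.6))
E
```

```text
t 1.15 pos [0.2396 0.4951 0.2187] shift mm [  58.7 -646.   612. ] rot [ 1.497  0.    -0.   ] w 0.0932 F [-1.2 -0.4 -0.5] q [ 0.92  0.26  1.54 -0.    1.35 -0.2 ]
tool x [ 0. -0. -1.] y [0.436 0.9   0.   ] z [ 0.9   -0.436  0.   ]
```

View pics/cand.png

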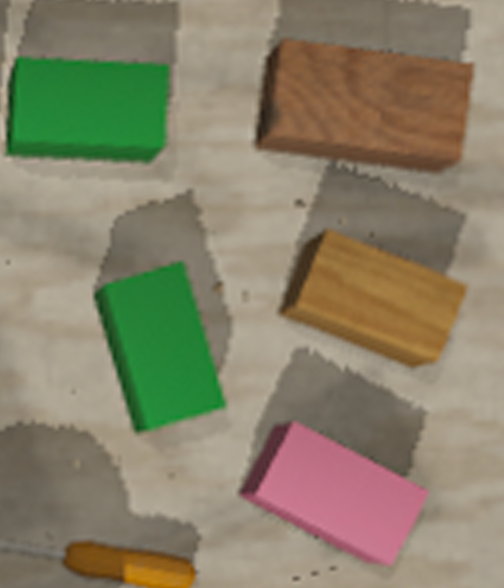

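Candidates (top picture): green (323,188), green (340,249), pink (384,292), larger dark block (393,193) and brown smaller block (395,241). The last fits: brown, about 110x60 mm, in front of the larger one. The crop confirms it.

```bash
for i in 1; do python3 -m creep '[2,-29,27.5,0,0,0,93, 2,-29,27.5,0,0,0,93, 2,-29,27.5,0,0,0,93, 2,-29,27.5,0,0,0,93, 2,-29,27.5,0,0,0,93]'; done
python3 -m creep '[2,-29,27.5,0,0,0,93, 2,-29,27.5,0,0,0,93, 2,-29,27.5,0,0,0,93, 2,-29,27.5,0,0,0,93, 2,-29,27.5,0,0,0,93]'
python3 -m creep '[2,-29,27.5,0,0,0,93, 2,-29,27.5,0,0,0,93, 2,-29,27.5,0,0,0,93, 2,-29,27.5,0,0,0,93, 2,-29,27.5,0,0,0,93]'
python3 -c "
from h import *
need([.509,-.353,.16],np.radians(-21.6))"
```

```text
t: 1.57
eef_pos: [0.3004, 0.3058, 0.2073]
orientation: [0.155, 0.69, -0.152, 0.69]
ft_force: [0.5, -0.6, 0.5]
width: 0.0933
t: 1.98
eef_pos: [0.3641, 0.1078, 0.1974]
orientation: [0.155, 0.689, -0.15, 0.692]
ft_force: [0.5, -0.1, -0.1]
width: 0.0926
t: 2.4
eef_pos: [0.4284, -0.0906, 0.1886]
orientation: [0.155, 0.686, -0.151, 0.694]
ft_force: [0.2, -0.0, 0.8]
width: 0.0931
t 2.4 pos [ 0.4284 -0.0906  0.1886] shift mm [  28.5 -204.   183.7] rot [ 1.512e+00  1.000e-03 -1.500e-02] w 0.0931 F [ 0.2 -0.   0.8] q [-0.47  0.07  1.84  0.01  1.22 -1.61]
tool x [ 0.013  0.004 -1.   ] y [0.422 0.906 0.009] z [ 0.906 -0.423  0.01 ]
```

```bash
python3 -m creep '[3,-29,26,0,0,0,93, 3,-29,26,0,0,0,93, 3,-29,26,0,0,0,93, 0,-29,26,0,0,0,93, 0,-20,16,0.1,0,0,93]'
python3 -m creep '[0,0,0,0.124,0,0,93, 0,0,0,0.124,0,0,93, 0,0,0,0.124,0,0,93, 0,0,0,0.124,0,0,93, 0,0,0,0.124,0,0,93]'
python3 -m creep '[0,0,0,0.124,0,0,93, 0,0,0,0.124,0,0,93, 0,0,0,0.124,0,0,93, 0,0,0,0.124,0,0,93, 0,0,0,0.124,0,0,93]'
python3 -c "
from h import *
need([.509,-.353,.16],np.radians(-21.6))"
```

```text
t: 2.82
eef_pos: [0.4811, -0.2777, 0.1794]
orientation: [0.191, 0.676, -0.186, 0.687]
ft_force: [-0.1, 0.4, -0.0]
width: 0.0928
t: 3.23
eef_pos: [0.4818, -0.2879, 0.1775]
orientation: [0.394, 0.585, -0.387, 0.594]
ft_force: [-1.0, 0.5, -0.1]
width: 0.0929
t: 3.65
eef_pos: [0.4817, -0.2884, 0.1771]
orientation: [0.557, 0.438, -0.548, 0.444]
ft_force: [0.8, -0.5, 0.2]
width: 0.0932
t 3.65 pos [ 0.4817 -0.2884  0.1771] shift mm [17.5 40.8 56.9] rot [ 0.153 -0.005 -0.014] w 0.0932 F [ 0.8 -0.5  0.2] q [-0.75  0.3   1.58  0.01  1.25 -0.52]
tool x [ 0.015  0.001 -1.   ] y [ 0.975 -0.222  0.014] z [-0.222 -0.975 -0.004]
```

```bash
python3 -m creep '[4,10,14,0.05,0,0,93, 4,11,16,0.06,-0.005,-0.01,93, 4,11,18,0.05,0,-0.005,93, 3,11,10,0.0,0,0,93, 0,0,0,0,0,0,93]'
python3 -c "
from h import *
w,T=wrist(); cv2.imwrite('pics/w2.png',w['img'][:,:,::-1]); cv2.imwrite('pics/w2r.png',rect(w,.42,.66,-.44,-.26,.05,2.4)[:,:,::-1])
need([.509,-.353,.16],np.radians(-21.6))
for d in env.landmark_of('block','wrist'): print(d)"
```

```text
t: 4.07
eef_pos: [0.5062, -0.3583, 0.1625]
orientation: [-0.589, -0.391, 0.589, -0.391]
ft_force: [0.2, 0.3, -1.0]
width: 0.0928
t 4.12 pos [ 0.5057 -0.3571  0.1626] shift mm [ 2.6  1.5 -5.1] rot [-0.021 -0.001  0.001] w 0.0929 F [ 0.2 -0.1 -0.7] q [-0.79  0.42  1.44  0.    1.28 -0.4 ]
tool x [-0.001  0.001 -1.   ] y [ 0.922 -0.387 -0.002] z [-0.387 -0.922 -0.001]
{'position': [0.5117, -0.3507, -0.0006], 'confidence': 0.96}
{'position': [0.3674, -0.3275, 0.0012], 'confidence': 0.9}
{'position': [0.472, -0.1983, 0.0004], 'confidence': 0.72}
```

View pics/w2.png

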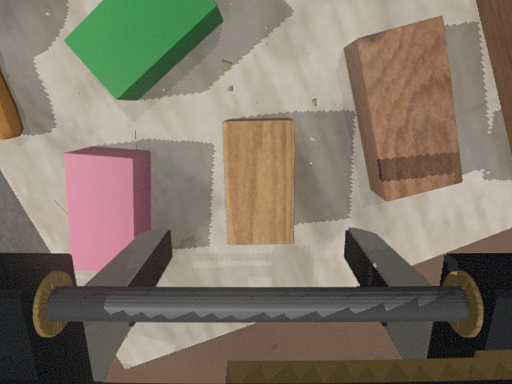

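View pics/w2r.png

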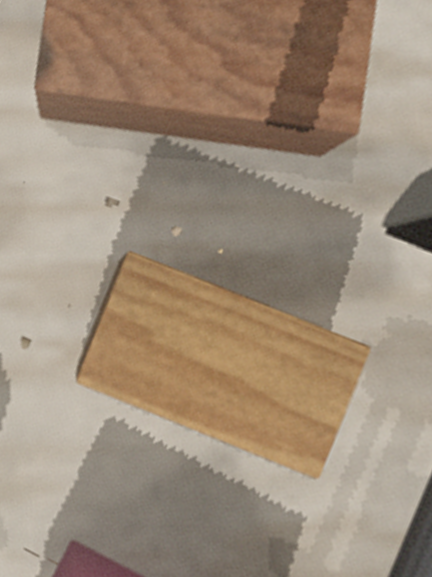

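```bash
python3 -m creep '[25,2,-5,-0.02,0,0,93, 30,0,0,0,0,0,93, 30,0,0,0,0,0,93, 25,0,0,0,0,0,93, 0,0,0,0,0,0,93]'
python3 -c "
from h import *
need([.5085,-.353,.008],np.radians(-21.6))"
```

```text
t: 4.58
eef_pos: [0.5102, -0.3489, 0.0545]
orientation: [0.585, 0.397, -0.583, 0.4]
ft_force: [-1.0, 0.6, -0.7]
width: 0.0932
t 4.58 pos [ 0.5102 -0.3489  0.0545] shift mm [46.5 -0.3  4.4] rot [ 0.004  0.001 -0.005] w 0.0932 F [-1.   0.6 -0.7] q [-0.78  0.52  1.57  0.    1.05 -0.41]
tool x [ 0.005 -0.002 -1.   ] y [ 0.931 -0.364  0.005] z [-0.364 -0.931  0.001]
```

```bash
python3 -m creep '[20,0,4,0,0,-0.005,93, 20,0,0,0,0,0,93, 6,0,0,0,0,0,93, 0,0,0,0,0,0,40, 0,0,0,0,0,0,40]'
python3 -m creep '[0,0,0,0,0,0,40, 0,0,0,0,0,0,40, 0,0,0,0,0,0,40, 0,0,0,0,0,0,40, 0,0,0,0,0,0,40]'
python3 -c "
from h import *
need([.5085,-.353,.008],np.radians(-21.6))"
```

```text
t: 5.0
eef_pos: [0.5098, -0.3501, 0.0132]
orientation: [0.583, 0.399, -0.583, 0.401]
ft_force: [0.3, -0.1, -0.4]
width: 0.0847
t: 5.42
eef_pos: [0.5122, -0.3518, 0.0195]
orientation: [0.584, 0.396, -0.582, 0.404]
ft_force: [0.2, 0.1, -1.9]
width: 0.0596
t 5.42 pos [ 0.5122 -0.3518  0.0195] shift mm [11.4 -3.1  2.5] rot [ 0.009  0.004 -0.01 ] w 0.0596 F [ 0.2  0.1 -1.9] q [-0.78  0.57  1.59  0.    0.97 -0.41]
tool x [ 0.008 -0.007 -1.   ] y [ 0.933 -0.36   0.01 ] z [-0.36  -0.933  0.004]
```

```bash
python3 -m creep '[-25,0,0,0,0,0,40, -30,0,0,0,0,0,40, -30,0,0,0,0,0,40, -25,0,0,0,0,0,40, 0,0,0,0,0,0,40]'
python3 -c "
from h import *
w,T=wrist(); cv2.imwrite('pics/w3.png',w['img'][:,:,::-1]); r=env.read_camera('side'); cv2.imwrite('pics/s3.png',cv2.resize(r['img'][100:300,150:400],None,fx=3,fy=3)[:,:,::-1]);np.save('s3.npy',r['img'])
need([.6275,.1356,.16],np.radians(-3.2))"
```

```text
t: 5.83
eef_pos: [0.509, -0.3489, 0.1301]
orientation: [0.583, 0.4, -0.583, 0.4]
ft_force: [0.8, -0.5, -1.5]
width: 0.06
t 5.93 pos [ 0.5072 -0.3472  0.1254] shift mm [ -33.   -62.  -493.8] rot [-0.313 -0.003  0.005] w 0.0594 F [-0.1 -0.3 -3.1] q [-0.78  0.45  1.49  0.    1.2  -0.41]
tool x [-0.004  0.004 -1.   ] y [ 0.933 -0.36  -0.005] z [-0.36  -0.933 -0.002]
```

View pics/w3.png

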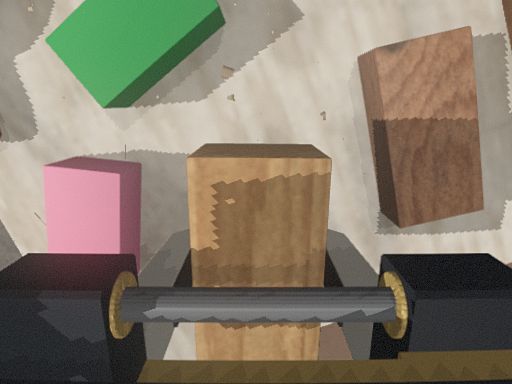

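View pics/s3.png

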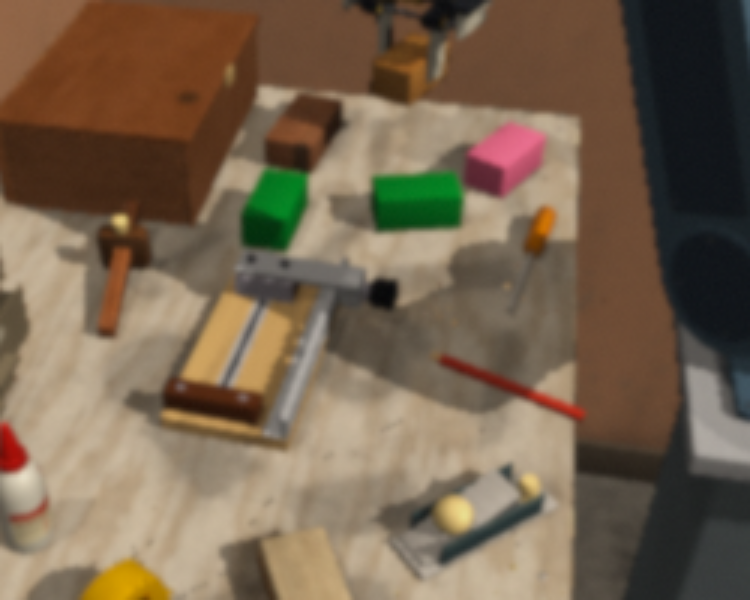

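```bash
python3 -c "
from h import *
r=env.read_camera('wrist'); K=np.array(r['camera_matrix']);print(K,r['k1']); M=np.array(r['mount'])
from scipy.optimize import least_squares
px=np.array([[188,157],[331,157],[201,143.5],[319,143.5]],float)
def P(p):
    x,z,th,yy=p[:4]
    pts=[]
    for dx in (0,.05):
        for s in (-.03,.03):
            pts.append([x+dx*np.cos(th),yy+s,z+dx*np.sin(th)])
    return np.array(pts)
f=lambda p:(proj(r,P(p),M)-px).ravel()
s=least_squares(f,[-.03,-.055,0,0]); print(s.x,s.fun)
g=lambda p:(proj(r,P([p[0],p[1],0,p[2]]),M)-px).ravel()
s=least_squares(g,[-.03,-.055,0]); print(s.x,s.fun)
"
```

```text
[[333.52573773   0.         257.66145856]
 [  0.         333.52573773 194.50294536]
 [  0.           0.           1.        ]] -0.03548737328615708
[-0.03145507 -0.05171509 -0.0019358  -0.00057333] [-1.97491917  0.15234359  2.87864937  0.12189069  3.9060373  -0.17174076
 -5.12969088 -0.19617077]
[-0.031473   -0.05175181 -0.00057347] [-1.9893374   0.06901176  2.89320502  0.03855359  3.9051291  -0.05865911
 -5.12918184 -0.08308616]
```

```bash
python3 -m creep '[-10,-3,-38,0,0,0,40, -10,-5,-38,0,0,0,40, -10,-5,-38,0,0,0,40, -10,-5,-38,0,0,0,40, 0,-5,-38,0,0,0,40]'
python3 -m creep '[0,-5,-38,0,0,0,40, 0,-5,-38,0,0,0,40, 0,-5,-38,0,0,0,40, 0,-5,-38,0,0,0,40, 0,-5,-30,-0.1,0,0,40]'
python3 -m creep '[0,0,-10,-0.1,0,0,40, 0,0,0,-0.1,0,0,40, 0,0,0,0,0,0,40, 0,0,0,0,0,0,40, 0,0,0,0,0,0,40]'
python3 -c "
from h import *
w,T=wrist(); cv2.imwrite('pics/w4.png',w['img'][:,:,::-1])
r=env.read_camera('top'); cv2.imwrite('pics/t4.png',r['img'][:,:,::-1])
need([.6277,.139,.16],np.radians(-3.2))"
```

```text
t: 6.4
eef_pos: [0.5483, -0.1612, 0.1526]
orientation: [-0.582, -0.405, 0.59, -0.387]
ft_force: [1.2, -0.5, -2.5]
width: 0.0602
t: 6.82
eef_pos: [0.5878, 0.0285, 0.1423]
orientation: [-0.558, -0.439, 0.573, -0.409]
ft_force: [0.2, -0.2, -1.7]
width: 0.0596
t: 7.23
eef_pos: [0.5844, 0.0488, 0.1301]
orientation: [-0.506, -0.504, 0.526, -0.461]
ft_force: [-0.2, -1.3, -2.6]
width: 0.06
t 7.33 pos [0.5846 0.0483 0.1305] shift mm [-29.7  35.  -94. ] rot [-0.011 -0.022  0.063] w 0.0602 F [-0.2 -0.2 -2.5] q [-0.12  0.43  1.51  0.02  1.26 -0.06]
tool x [-0.062  0.026 -0.998] y [ 0.996 -0.066 -0.063] z [-0.068 -0.997 -0.021]
```

View pics/w4.png

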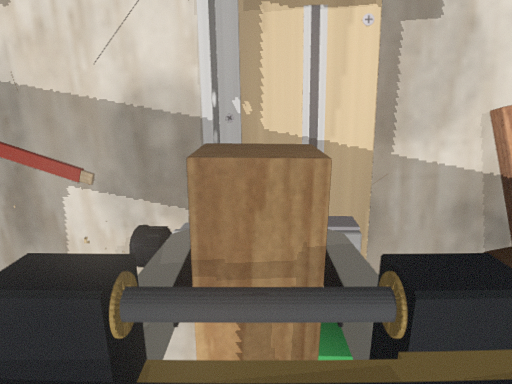

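```bash
python3 -m creep '[-6,9,-24,-0.01,-0.02,0.06,40, -3,9,-24,0,0,0,40, -3,9,-24,0,0,0,40, 0,8,-22,0,0,0,40, 0,0,0,0,0,0,40]'
python3 -c "
from h import *
w,T=wrist(); cv2.imwrite('pics/w5.png',w['img'][:,:,::-1])
print([(np.round(d['position'],4).tolist(),round(d['confidence'],2)) for d in env.landmark_of('cleat_face','wrist')])
cv2.imwrite('pics/w5r.png',rect(w,.5,.72,.1,.26,.044,2.5)[:,:,::-1])
need([.6277,.139,.16],np.radians(-3.2))"
```

```text
t: 7.75
eef_pos: [0.6278, 0.1361, 0.1423]
orientation: [-0.519, -0.481, 0.519, -0.48]
ft_force: [-0.2, -1.0, -2.7]
width: 0.0598
[([0.6283, 0.2018, 0.0292], 0.85)]
t 7.85 pos [0.6266 0.1331 0.142 ] shift mm [-18.    0.6  -5.9] rot [-0.02   0.002  0.003] w 0.0596 F [-0.8  0.2 -2.6] q [ 0.04  0.48  1.41 -0.    1.26  0.11]
tool x [-0.003 -0.002 -1.   ] y [ 0.997 -0.076 -0.003] z [-0.076 -0.997  0.002]
```

View pics/w5.png

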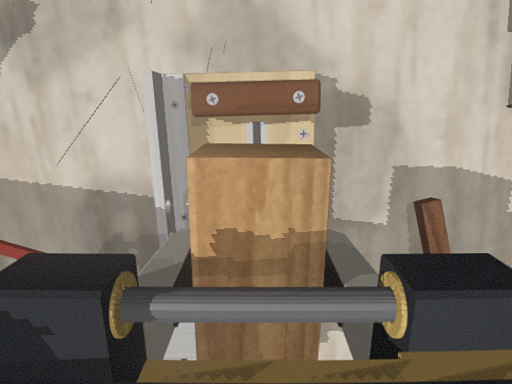

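View pics/w5r.png

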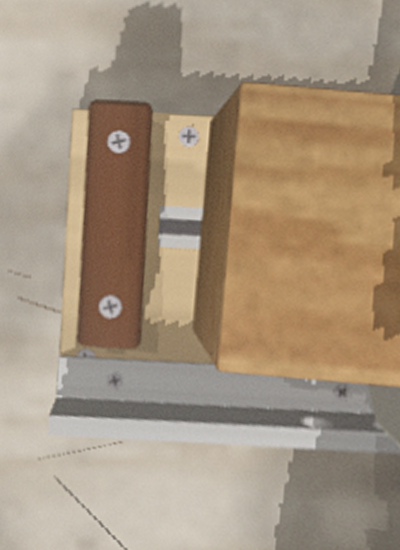

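```bash
python3 -m creep '[22,0,-10,-0.02,0,0,40, 25,0,0,0,0,0,40, 25,0,0,0,0,0,40, 8,0,0,0,0,0,40, 0,0,0,0,0,0,40]'
python3 -c "
from h import *
w,T=wrist(); cv2.imwrite('pics/w6.png',w['img'][:,:,::-1])
need([.6272,.1438,.039],np.radians(-3.0))"
```

```text
t: 8.27
eef_pos: [0.628, 0.1357, 0.0619]
orientation: [-0.515, -0.482, 0.517, -0.485]
ft_force: [-0.4, 0.1, -2.1]
width: 0.06
t 8.32 pos [0.628  0.1356 0.0624] shift mm [23.4 -1.4 -8.3] rot [-0.013  0.004 -0.001] w 0.0599 F [-0.5 -0.4 -2.2] q [ 0.04  0.55  1.49 -0.01  1.1   0.11]
tool x [ 0.001 -0.004 -1.   ] y [ 0.998 -0.065  0.001] z [-0.065 -0.998  0.004]
```

View pics/w6.png

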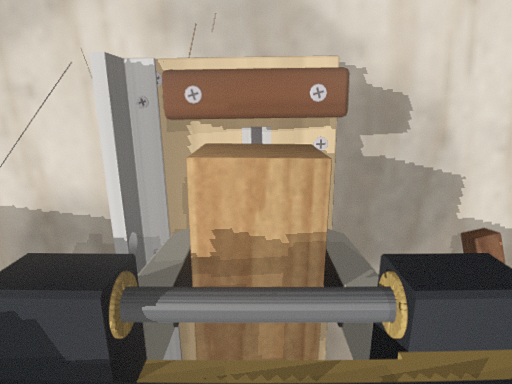

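```bash
python3 -m creep '[4,-1,-9,-0.01,0.004,0,40, 9,0,0,0,0,0,40, 6,0,0,0,0,0,40, 4,0,0,0,0,0,40, 2,0,0,0,0,0,40]'
python3 -c "
from h import *
w,T=wrist(); cv2.imwrite('pics/w7.png',w['img'][:,:,::-1])
need([.6272,.1438,.039],np.radians(-3.0))"
```

```text
t: 8.73
eef_pos: [0.6312, 0.144, 0.0409]
orientation: [0.516, 0.483, -0.511, 0.488]
ft_force: [-0.1, 0.5, -1.9]
width: 0.0602
t 8.78 pos [0.631  0.144  0.0406] shift mm [ 1.6 -3.8  0.4] rot [-0.004 -0.001 -0.009] w 0.0599 F [-0.3 -0.1 -2.3] q [ 0.05  0.58  1.5  -0.    1.05  0.11]
tool x [ 0.009  0.    -1.   ] y [ 0.998 -0.057  0.009] z [-0.056 -0.998 -0.001]
```

View pics/w7.png

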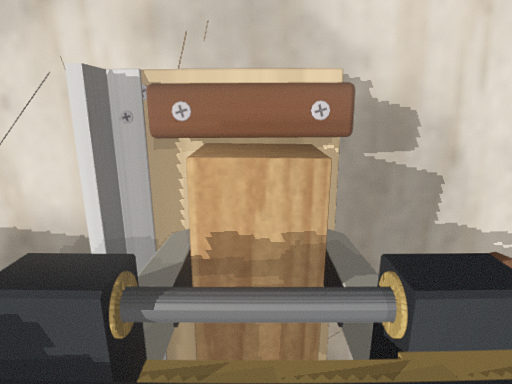

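```bash
python3 -m creep '[2,-3,0,0,0,-0.008,40, 2,-1,0,0,0,0,40, 1,0,0,0,0,0,40, 1,0,0,0,0,0,40, 1,0,0,0,0,0,40]'
python3 -c "
from h import *
need([.6272,.1438,.037],np.radians(-3.0))"
```

```text
t: 9.2
eef_pos: [0.6274, 0.1445, 0.0367]
orientation: [0.515, 0.485, -0.513, 0.486]
ft_force: [-3.3, -0.5, 4.2]
width: 0.0599
t 9.2 pos [0.6274 0.1445 0.0367] shift mm [-0.3 -0.1  0.7] rot [-0.003 -0.    -0.003] w 0.0599 F [-3.3 -0.5  4.2] q [0.05 0.58 1.51 0.   1.05 0.11]
tool x [ 0.003  0.    -1.   ] y [ 0.998 -0.056  0.003] z [-0.056 -0.998 -0.   ]
```

```bash
python3 -m creep '[0,0,0,0,0,0,85, 0,0,0,0,0,0,85, 0,0,0,0,0,0,85, 0,0,0,0,0,0,85, -10,0,0,0,0,0,85]'
python3 -m creep '[-30,0,0,0,0,0,85, -30,0,0,0,0,0,85, -30,0,0,0,0,0,85, -20,0,0,0,0,0,85, 0,0,0,0,0,0,85]'
python3 -c "
from h import *
w,T=wrist(); cv2.imwrite('pics/w8.png',w['img'][:,:,::-1])
cv2.imwrite('pics/w8r.png',rect(w,.5,.72,.02,.26,.06,2.5)[:,:,::-1])
print(env.landmark_of('block','wrist')[:2])
print(env.landmark_of('knob_grip','wrist')[:2])
need([.49,.016,.1],np.radians(87))"
```

```text
t: 9.62
eef_pos: [0.6275, 0.1445, 0.0463]
orientation: [0.515, 0.485, -0.513, 0.487]
ft_force: [-0.7, -0.2, -0.1]
width: 0.084
t: 10.03
eef_pos: [0.6269, 0.1443, 0.1632]
orientation: [0.514, 0.485, -0.513, 0.486]
ft_force: [1.6, -0.3, 0.3]
width: 0.0851
[{'position': [0.6242, 0.145, 0.0148], 'confidence': 0.82}]
[{'position': [0.6309, 0.1992, 0.0328], 'confidence': 0.19}]
t 10.18 pos [0.6241 0.1441 0.1574] shift mm [  58.3 -126.4  135.4] rot [1.567 0.005 0.005] w 0.0852 F [-0.1 -0.  -0.5] q [0.05 0.47 1.38 0.   1.3  0.11]
tool x [-0.006 -0.    -1.   ] y [ 0.998 -0.056 -0.006] z [-0.056 -0.998  0.   ]
```

View pics/w8.png

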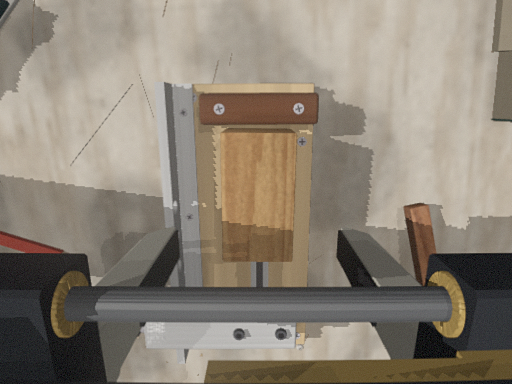

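```bash
python3 -m creep '[0,-27,27,0,0,0,85, 0,-27,27,0,0,0,85, 0,-27,27,0,0,0,85, 0,-27,27,0,0,0,85, 0,-20,20,0.1,0,0,85]'
python3 -m creep '[0,0,0,0.124,0,0,85, 0,0,0,0.124,0,0,85, 0,0,0,0.124,0,0,85, 0,0,0,0.124,0,0,85, 0,0,0,0.124,0,0,85]'
python3 -m creep '[0,0,0,0.124,0,0,85, 0,0,0,0.124,0,0,85, 0,0,0,0.124,0,0,85, 0,0,0,0.124,0,0,85, 0,0,0,0.124,0,0,85]'
python3 -c "
from h import *
need([.485,.0155,.12],np.radians(-93))"
```

```text
t: 10.6
eef_pos: [0.4818, 0.0239, 0.1463]
orientation: [-0.53, -0.467, 0.541, -0.455]
ft_force: [-0.4, -0.1, -0.1]
width: 0.085
t: 11.02
eef_pos: [0.4678, 0.0209, 0.1367]
orientation: [-0.638, -0.281, 0.666, -0.265]
ft_force: [0.3, 0.0, -0.6]
width: 0.0852
t: 11.43
eef_pos: [0.4599, 0.022, 0.1271]
orientation: [-0.682, -0.064, 0.727, -0.054]
ft_force: [0.7, -0.4, -0.1]
width: 0.0851
t 11.43 pos [0.4599 0.022  0.1271] shift mm [  5.4  10.7 -24.1] rot [0.22  0.064 0.013] w 0.0851 F [ 0.7 -0.4 -0.1] q [-0.19  0.23  1.82 -0.    1.16  1.21]
tool x [-0.064  0.009 -0.998] y [ 0.166 -0.986 -0.02 ] z [-0.984 -0.167  0.062]
```

```bash
python3 -m creep '[1,2,-6,0.11,0.03,0.01,85, 1,3,-8,0.11,0.03,0,85, 0,3,-8,0,0,0,85, 0,0,0,0,0,0,85, 0,0,0,0,0,0,85]'
python3 -c "
from h import *
w,T=wrist(); cv2.imwrite('pics/w9.png',w['img'][:,:,::-1])
for l in ('knob_grip','stop_face'): print([(np.round(d['position'],4).tolist(),round(d['confidence'],2)) for d in env.landmark_of(l,'wrist')])
need([.485,.0155,.12],np.radians(-93))"
```

```text
t: 11.85
eef_pos: [0.4761, 0.0158, 0.1159]
orientation: [-0.7, 0.02, 0.714, 0.024]
ft_force: [0.2, -0.1, 1.1]
width: 0.085
[([0.4901, 0.0158, 0.0366], 0.85)]
[]
t 12.0 pos [0.4767 0.0157 0.1166] shift mm [-3.5 -0.3 -8.2] rot [-0.012  0.018  0.005] w 0.0849 F [ 0.8  0.2 -0. ] q [-0.2   0.24  1.83  0.    1.09  1.43]
tool x [-0.018  0.006 -1.   ] y [-0.064 -0.998 -0.004] z [-0.998  0.064  0.018]
```

View pics/w9.png

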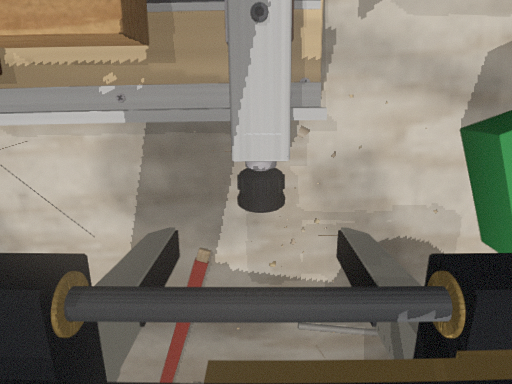

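```bash
python3 -c "
from h import *
w,T=wrist()
for x in (.484,.488,.492):
  print(x, 'center',proj(w,[x,.0155,.038]).round(1),'front mid',proj(w,[[x-.016,.0155,.038],[x-.016,.0155,.0565],[x-.016,.0155,.0195],[x,.032,.038],[x,-.001,.038],[x+.016,.0155,.056]]).round(0).tolist())
"
```

```text
0.484 center [[259.  189.5]] front mid [[260.0, 210.0], [260.0, 218.0], [260.0, 202.0], [237.0, 191.0], [281.0, 188.0], [258.0, 174.0]]
0.488 center [[258.7 184.4]] front mid [[260.0, 205.0], [260.0, 213.0], [260.0, 198.0], [237.0, 186.0], [281.0, 183.0], [257.0, 168.0]]
0.492 center [[258.3 179.2]] front mid [[260.0, 200.0], [260.0, 207.0], [260.0, 193.0], [236.0, 181.0], [280.0, 178.0], [257.0, 163.0]]
```

```bash
python3 -m creep '[20,0,-8,-0.01,0.018,0.005,85, 25,0,-2,0,0,0,85, 20,0,-1,0,0,0,85, 0,0,0,0,0,0,85, 0,0,0,0,0,0,85]'
python3 -c "
from h import *
need([.487,.0145,.019],np.radians(-93))"
```

```text
t: 12.47
eef_pos: [0.4902, 0.015, 0.0522]
orientation: [0.709, -0.018, -0.705, -0.017]
ft_force: [0.2, 0.6, 0.7]
width: 0.0849
t 12.47 pos [0.4902 0.015  0.0522] shift mm [33.2  0.6  3.4] rot [ 0.003 -0.006 -0.002] w 0.0849 F [0.2 0.6 0.7] q [-0.2   0.33  1.89 -0.    0.91  1.42]
tool x [ 0.006 -0.002 -1.   ] y [-0.049 -0.999  0.002] z [-0.999  0.049 -0.006]
```

```bash
python3 -m creep '[14,0,3,0,-0.006,0,85, 14,0,1,0,0,0,85, 5,0,0,0,0,0,85, 0,0,0,0,0,0,85, 0,0,0,0,0,0,85]'
python3 -c "
from h import *
w,T=wrist(); cv2.imwrite('pics/w10.png',w['img'][:,:,::-1])
need([.487,.0145,.019],np.radians(-93))"
```

```text
t: 12.88
eef_pos: [0.4895, 0.0148, 0.0237]
orientation: [0.709, -0.018, -0.705, -0.016]
ft_force: [-0.1, 0.1, 0.7]
width: 0.085
t 12.93 pos [0.4897 0.0148 0.0238] shift mm [4.8 0.4 2.7] rot [ 0.005 -0.007 -0.003] w 0.0851 F [-1.  -0.7  0.8] q [-0.2   0.38  1.92 -0.    0.84  1.42]
tool x [ 0.007 -0.003 -1.   ] y [-0.047 -0.999  0.003] z [-0.999  0.047 -0.007]
```

View pics/w10.png

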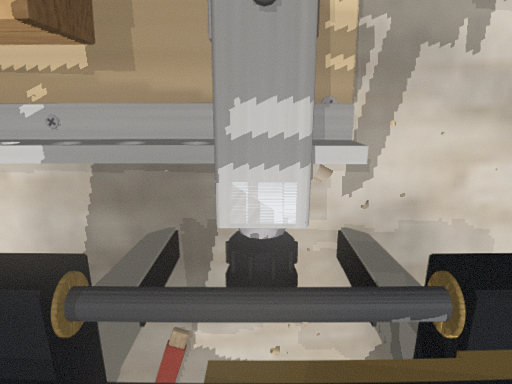

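```bash
python3 -m creep '[4,0,3,0,-0.006,0,85, 1,0,0,0,0,0,60, 1,0,0,0,0,0,20, 0,0,0,0,0,0,20, 0,0,0,0,0,0,20]'
python3 -m creep '[0,0,0,0,0,0,20, 0,0,0,0,0,0,20, 0,0,0,0,0,0,20, 0,0,0,0,0,0,20, 0,0,0,0,0,0,20]'
python3 -c "
from h import *
w,T=wrist(); cv2.imwrite('pics/w11.png',w['img'][:,:,::-1])
need([.487,.0145,.019],np.radians(-93))"
```

```text
t: 13.35
eef_pos: [0.4885, 0.0146, 0.0202]
orientation: [0.709, -0.018, -0.705, -0.015]
ft_force: [0.1, -0.4, 0.4]
width: 0.0628
t: 13.77
eef_pos: [0.4885, 0.0143, 0.0204]
orientation: [0.709, -0.018, -0.705, -0.015]
ft_force: [-0.8, -0.6, 0.5]
width: 0.0328
t 13.82 pos [0.4885 0.0143 0.0204] shift mm [ 1.4 -0.1  1.5] rot [ 0.006 -0.006 -0.004] w 0.0323 F [-0.7 -1.3  0.5] q [-0.2   0.38  1.93 -0.    0.83  1.42]
tool x [ 0.005 -0.004 -1.   ] y [-0.046 -0.999  0.004] z [-0.999  0.046 -0.006]
```

View pics/w11.png

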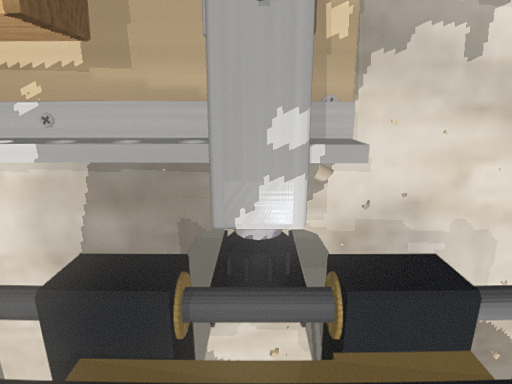

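```bash
python3 -m creep '[0,0,4,0,0,0,20, 0,0,5,0,0,0,20, 0,0,5,0,0,0,20, 0,0,5,0,0,0,20, 0,0,5,0,0,0,20]'
python3 -c "
from h import *
need([.467,.0155,.0204],np.radians(-93))"
```

```text
t: 14.23
eef_pos: [0.4713, 0.0152, 0.0204]
orientation: [0.714, -0.018, -0.7, -0.016]
ft_force: [-2.8, 0.2, 4.0]
width: 0.0321
t 14.23 pos [0.4713 0.0152 0.0204] shift mm [-0.1 -0.1  4.4] rot [ 0.004 -0.021 -0.003] w 0.0321 F [-2.8  0.2  4. ] q [-0.2   0.35  1.98 -0.    0.79  1.41]
tool x [ 0.02  -0.004 -1.   ] y [-0.048 -0.999  0.004] z [-0.999  0.048 -0.021]
```

```bash
python3 -m creep '[0,0,4,0,-0.01,0,20, 0,0,3,0,-0.005,0,20, 0,0,2,0,0,0,20, 0,0,1,0,0,0,20, 0,0,0,0,0,0,20]'
python3 -c "
from h import *
w,T=wrist(); cv2.imwrite('pics/w12.png',w['img'][:,:,::-1])
need([.467,.0155,.0204],np.radians(-93))"
```

```text
t: 14.65
eef_pos: [0.4686, 0.0152, 0.0206]
orientation: [0.715, -0.019, -0.699, -0.016]
ft_force: [-0.3, 0.2, 1.1]
width: 0.0321
t 14.7 pos [0.4686 0.0151 0.0206] shift mm [ 0.2 -0.3  1.6] rot [ 0.002 -0.022 -0.004] w 0.0323 F [ 2.4  0.9 -3.5] q [-0.21  0.34  1.99 -0.    0.79  1.41]
tool x [ 0.022 -0.005 -1.   ] y [-0.05  -0.999  0.004] z [-0.999  0.05  -0.022]
```

View pics/w12.png

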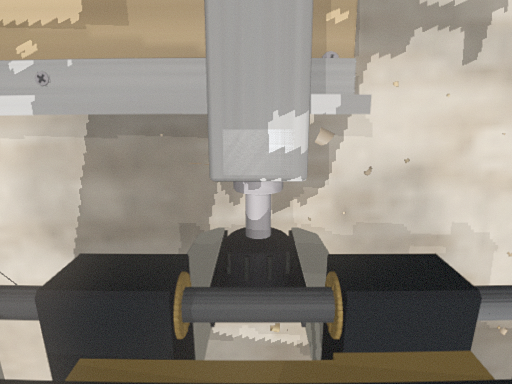

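```bash
python3 -m creep '[0,-4,0,0,0,0,20, 0,-8,0,0,0,0,20, 0,-8,0,0,0,0,20, 0,-8,0,0,0,0,20, 0,-8,0,0,0,0,20]'
python3 -c "
from h import *
w,T=wrist(); cv2.imwrite('pics/w13.png',w['img'][:,:,::-1])
need([.4686+.0031,.0151+.060,.0206],np.radians(-93))"
```

```text
t: 15.12
eef_pos: [0.4705, 0.0517, 0.0206]
orientation: [0.715, -0.021, -0.699, -0.016]
ft_force: [2.9, -2.6, -2.7]
width: 0.0326
t 15.17 pos [0.4705 0.0532 0.0206] shift mm [ -0.1 -22.   -0.1] rot [ 0.001 -0.023 -0.005] w 0.0328 F [ 3.3  1.2 -3.5] q [-0.12  0.35  1.98 -0.    0.79  1.5 ]
tool x [ 0.022 -0.006 -1.   ] y [-0.052 -0.999  0.005] z [-0.998  0.051 -0.023]
```

View pics/w13.png

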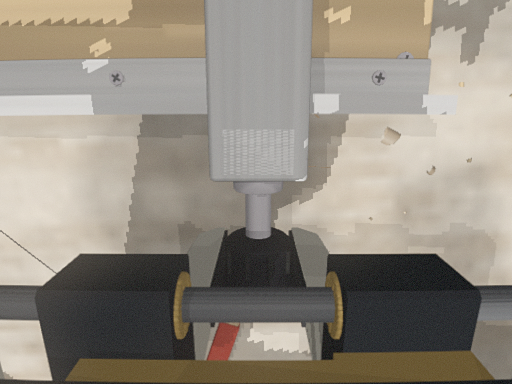

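```bash
python3 -m creep '[0,-6,0,0,0,0,20, 0,-6,0,0,0,0,20, 0,-6,0,0,0,0,20, 0,-3,0,0,0,0,20, 0,-1,0,0,0,0,20]'
python3 -c "
from h import *
w,T=wrist(); cv2.imwrite('pics/w14.png',w['img'][:,:,::-1])
r=env.read_camera('top'); cv2.imwrite('pics/t14.png',rect(r,.48,.72,-.02,.24,.05,2.5)[:,:,::-1])
need([.4686+.0031,.0151+.060,.0206],np.radians(-93))"
```

```text
t: 15.58
eef_pos: [0.4717, 0.0767, 0.0206]
orientation: [0.715, -0.02, -0.699, -0.013]
ft_force: [0.3, -16.9, -3.5]
width: 0.0323
t 15.68 pos [0.4717 0.0766 0.0206] shift mm [ 0.   1.5 -0. ] rot [ 0.005 -0.023 -0.009] w 0.0325 F [  2.3 -10.6  -2.9] q [-0.07  0.36  1.96 -0.01  0.8   1.56]
tool x [ 0.022 -0.01  -1.   ] y [-0.048 -0.999  0.009] z [-0.999  0.047 -0.023]
```

View pics/w14.png

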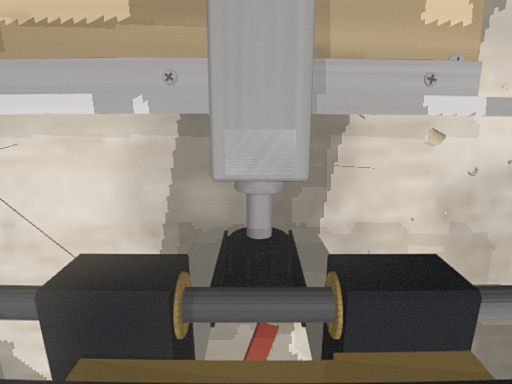

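View pics/t14.png

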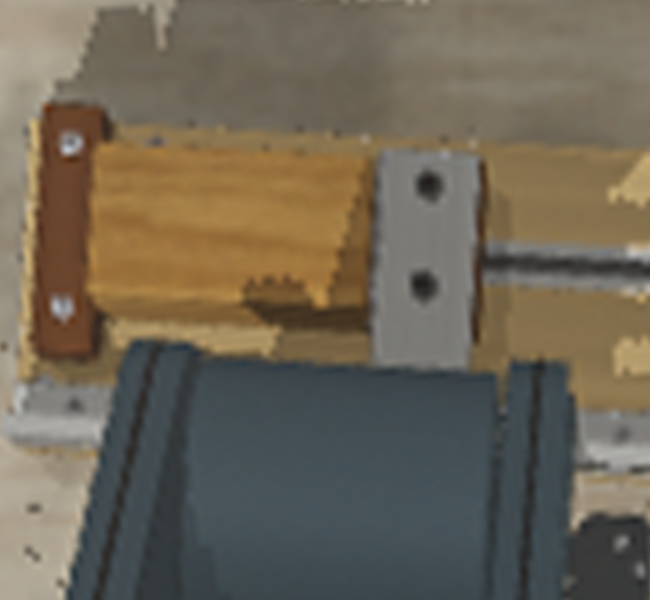

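```bash
python3 -m creep '[0,2,0,0,0,0,20, 0,1,0,0,0,0,20, 0,0,0,0,0,0,20, 0,0,0,0,0,0,20, 0,0,0,0,0,0,20]'
python3 -c "
from h import *
need([.4686+.0031,.0151+.060,.0206],np.radians(-93))"
```

```text
t: 16.1
eef_pos: [0.4716, 0.0745, 0.0206]
orientation: [0.715, -0.02, -0.699, -0.014]
ft_force: [2.1, -1.6, -1.8]
width: 0.0324
t 16.1 pos [0.4716 0.0745 0.0206] shift mm [ 0.  -0.6 -0. ] rot [ 0.004 -0.023 -0.007] w 0.0324 F [ 2.1 -1.6 -1.8] q [-0.07  0.36  1.97 -0.01  0.8   1.55]
tool x [ 0.022 -0.009 -1.   ] y [-0.049 -0.999  0.008] z [-0.999  0.048 -0.023]
```

```bash
python3 -m creep '[0,0,-4,0,0,0,20, 0,0,-5,0,0,0,20, 0,0,-5,0,0,0,20, 0,0,-4,0,0,0,20, 0,0,-4,0,0,0,20]'
python3 -c "
from h import *
need([.4885+.0031,.0143+.060,.0206],np.radians(-93))"
```

```text
t: 16.52
eef_pos: [0.4895, 0.0738, 0.0206]
orientation: [0.711, -0.02, -0.702, -0.014]
ft_force: [4.8, -1.7, -8.0]
width: 0.0322
t 16.52 pos [0.4895 0.0738 0.0206] shift mm [ 0.1 -0.6 -2.1] rot [ 0.004 -0.013 -0.008] w 0.0322 F [ 4.8 -1.7 -8. ] q [-0.07  0.39  1.92 -0.01  0.83  1.56]
tool x [ 0.012 -0.009 -1.   ] y [-0.048 -0.999  0.008] z [-0.999  0.048 -0.013]
```

Pushed in past 8 mm, so the pin has found the hole; now I push it fully home.

```bash
python3 -m creep '[0,0,-3,0,0.005,0,20, 0,0,-4,0,0,0,20, 0,0,-4,0,0,0,20, 0,0,-3,0,0,0,20, 0,0,0,0,0,0,20]'
python3 -c "
from h import *
w,T=wrist(); cv2.imwrite('pics/w15.png',w['img'][:,:,::-1])
need([.4885+.0031,.0143+.060,.0206],np.radians(-93))"
```

```text
t: 16.93
eef_pos: [0.4919, 0.0741, 0.0202]
orientation: [-0.704, 0.02, 0.71, 0.014]
ft_force: [4.4, -1.4, -4.1]
width: 0.0319
t 16.98 pos [0.492  0.0741 0.0201] shift mm [-0.5 -0.2  0.4] rot [ 0.005  0.008 -0.008] w 0.0323 F [-0.4 -2.2  1.8] q [-0.07  0.4   1.89 -0.01  0.86  1.56]
tool x [-0.009 -0.008 -1.   ] y [-0.047 -0.999  0.008] z [-0.999  0.047  0.008]
```

View pics/w15.png

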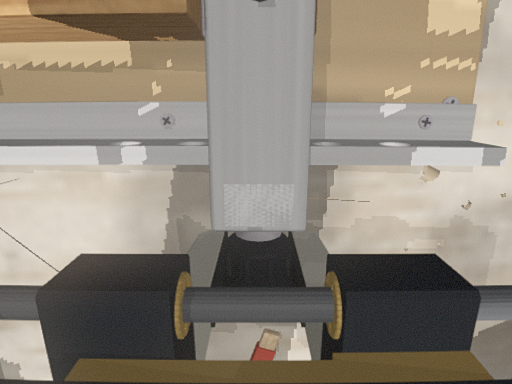

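```bash
python3 -m creep '[0,0,0,0,0,0,75, 0,0,0,0,0,0,75, 0,0,0,0,0,0,75, 0,0,0,0,0,0,75, 0,0,0,0,0,0,75]'
python3 -m creep '[-10,0,0,0,0,0,75, -25,0,0,0,0,0,75, -30,0,0,0,0,0,75, -30,0,0,0,0,0,75, -20,0,0,0,0,0,75]'
python3 -m creep '[-10,0,20,0,0,0,75, -10,0,25,0,0,0,75, -10,0,25,0,0,0,75, 0,0,20,0,0,0,75, 0,0,0,0,0,0,75]'
python3 -c "
from h import *
w,T=wrist(); cv2.imwrite('pics/w16.png',w['img'][:,:,::-1])
r=env.read_camera('top'); cv2.imwrite('pics/t16.png',rect(r,.46,.70,-.02,.24,.05,2.5)[:,:,::-1])
s=env.read_camera('side'); cv2.imwrite('pics/s16.png',cv2.resize(s['img'][150:270,180:310],None,fx=4.5,fy=4.5,interpolation=3)[:,:,::-1])
for l in ('block','knob_grip','stop_face','cleat_face'):
  for c in ('top','side','wrist'): print(l,c,[(np.round(d['position'],4).tolist(),round(d['confidence'],2)) for d in env.landmark_of(l,c)])
need([.49,.07,.2])"
```

```text
t: 17.4
eef_pos: [0.492, 0.075, 0.0199]
orientation: [-0.704, 0.019, 0.71, 0.015]
ft_force: [-0.4, -0.5, -0.4]
width: 0.0606
t: 17.82
eef_pos: [0.4884, 0.0763, 0.136]
orientation: [-0.699, 0.019, 0.715, 0.015]
ft_force: [0.1, -0.2, 0.3]
width: 0.0747
t: 18.23
eef_pos: [0.4006, 0.0808, 0.1782]
orientation: [-0.704, 0.019, 0.709, 0.015]
ft_force: [-0.2, -0.2, -0.4]
width: 0.0751
block top [([0.6258, 0.1479, 0.0206], 0.91), ([0.6447, -0.1445, 0.0012], 0.91), ([0.4729, -0.2003, 0.0015], 0.83), ([0.3707, -0.3256, -0.0023], 0.59)]
block side [([0.6264, 0.1482, 0.019], 0.93), ([0.6476, -0.1493, 0.0022], 0.77), ([0.4732, -0.1973, 0.0004], 0.67), ([0.3683, -0.3273, 0.0009], 0.62)]
block wrist []
knob_grip top []
knob_grip side [([0.4896, 0.078, 0.0414], 0.67)]
knob_grip wrist [([0.4939, 0.0782, 0.0361], 0.71)]
stop_face top [([0.6268, 0.0852, 0.034], 0.66)]
stop_face side [([0.6214, 0.089, 0.0295], 0.77)]
stop_face wrist []
cleat_face top [([0.6364, 0.1952, 0.0301], 0.64), ([0.6249, 0.0849, 0.0334], 0.41)]
cleat_face side [([0.6252, 0.1452, 0.0143], 0.2)]
cleat_face wrist []
t 18.98 pos [0.404  0.0803 0.1771] shift mm [-23.4   6.2 -86.3] rot None w 0.0749 F [ 0.9  0.1 -0.6] q [-0.07  0.05  1.9  -0.01  1.2   1.55]
tool x [-0.007 -0.006 -1.   ] y [-0.048 -0.999  0.006] z [-0.999  0.048  0.006]
```

View pics/w16.png

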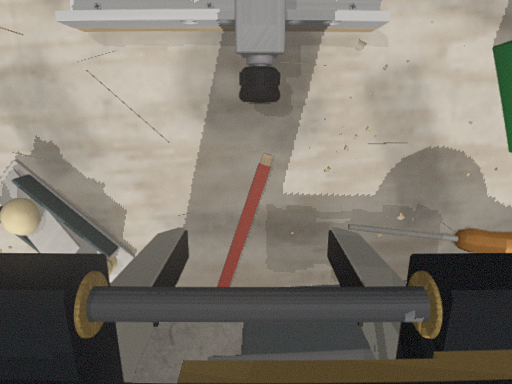

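View pics/t16.png

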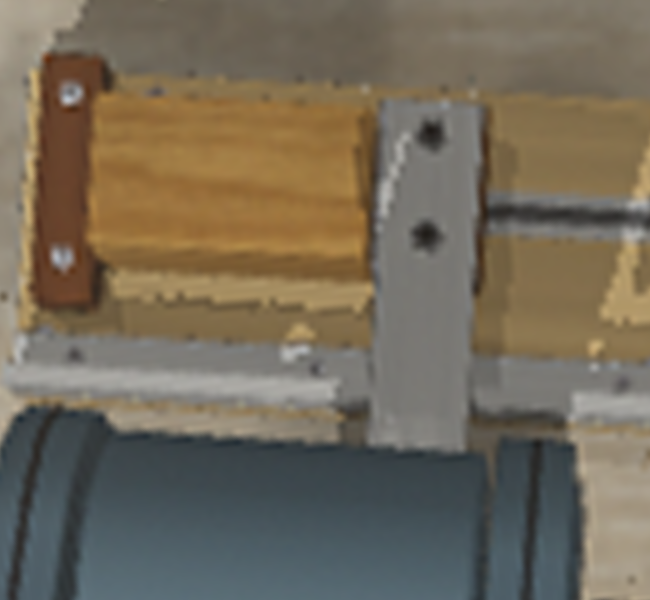

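View pics/s16.png

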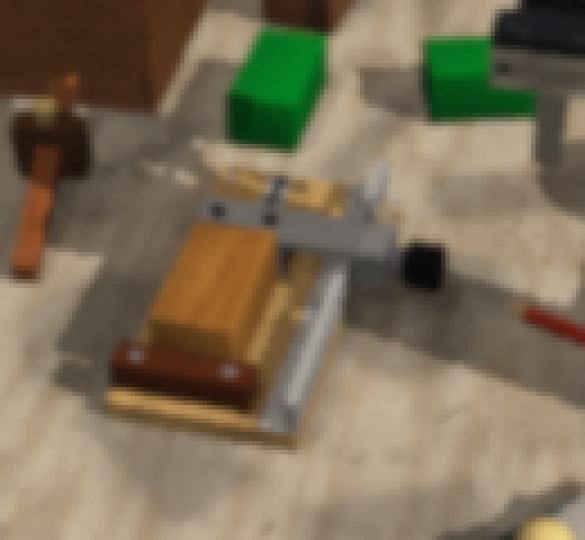

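```bash
python3 -c "
from h import *
need([.49,.07,.2]); print(env.hand_in())"
```

```text
t 18.98 pos [0.404  0.0803 0.1771] shift mm [-23.4   6.2 -86.3] rot None w 0.0749 F [ 0.9  0.1 -0.6] q [-0.07  0.05  1.9  -0.01  1.2   1.55]
tool x [-0.007 -0.006 -1.   ] y [-0.048 -0.999  0.006] z [-0.999  0.048  0.006]
the job is handed in; nothing more can be done
None
```

I laid the smaller brown block flat in the jig, pulled the knob out about 20 mm, slid the stop about 60 mm up to the block, and pushed the knob home. I handed the job in at 19 s; no verdict was given.

**Sliding and locking:** While sliding, the force rose to about 17 N as the block met the cleat, so I backed the stop off about 2 mm before pushing the knob in. The knob went past the depth where it stops without a hole. The gripper ended within 1 mm of where it should be with the knob home and the stop at 60 mm.

**Last pictures:** They show the block flat between cleat and stop, the knob seated against its housing, and the gripper clear of everything. The networks put the block's underside at z 19 to 21 mm, against 18 mm for the base top. That is within their accuracy.

**Disagreements:** The networks differed by a few millimetres: 4 mm on the knob, and up to about 5 mm on the stop and cleat faces. One gave a low-confidence cleat reading that was really the block. I did not measure the other things again at the end. The arm stayed clear of them, and no picture showed any of them moved.

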